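# Spacer on the checking fixture, offset lever held level over its pins

## Task

Prepare the checking fixture for the cast offset lever: set the aluminium spacer plate down on the fixture over both pins (round hole on the thick pin, slot on the thin one), flat on the seat, and let go of it. Then pick the lever up by its arm at its balance point, which is nearer the heavy hub than the middle, and hold it level over the fixture, hub bore above the thick pin and small-end bore above the thin pin, about two centimetres clear of the pin tips so that the pins can be blown off before it is lowered. Finish while still holding it there, and leave the small things around where they are.

Things in the scene. Friction and masses are not known exactly. Their poses are not given: they have to be found in the camera images.
- fixture: Checking fixture, fixed: dark base 212 x 84 x 14 mm, bright raised seat 186 x 40 mm along its middle, top 30 mm above the bench. Two pins on the seat: thick (12 mm) at local x = -70 mm, thin (8 mm) at x = +70 mm, straight for 16 mm, coned tips 24 mm above the seat. Screw heads 5 mm high on the base corners. Origin: centre of the underside, x from thick to thin pin; thick pin towards the robot, yaw within 0.3.
- seat (a point): Centre of the top of the fixture's seat, 30 mm above the bench.
- big_pin_tip (a point): Tip of the thick pin, 54 mm above the bench.
- small_pin_tip (a point): Tip of the thin pin, 54 mm above the bench.
- spacer: Bare aluminium plate 190 x 50 x 8 mm, about 0.19 kg, flat and loose on the bench; grip it across its 50 mm width at the middle (it overhangs the seat by 5 mm each side). Round hole 14.8 mm at local x = -70 mm, slot 15 mm (x) by 10.8 mm (y) at x = +70 mm, both through. Origin: centre of the underside, x from hole to slot, z up; hole end towards the robot, yaw within 0.3.
- spacer_round_hole (a point): Centre of the spacer's round hole, at its underside.
- spacer_slot (a point): Centre of the spacer's slot, at its underside.
- lever: Grey cast lever, about 0.8 kg, loose on the bench on two bright feet. Hub 40 mm diameter, 36 high, bore 13, at local x = -70 mm; small end 28 mm diameter, 28 high, bore 9, at x = +70. Arm 24 mm wide, z = 8 to 30 mm, sides parallel for x = -43 to +12, low rib on top to z = 35; balance at x = -21. Origin: underside, midway between the bores; x from hub to small end; hub towards the robot, yaw within 0.3.
- balance (a point): Balance point: on the arm's centre line 49 mm from the hub axis, 19 mm above the lever's underside; grip the arm here, across its 24 mm width.
- hub_foot (a point): Centre of the hub bore at the lever's underside.
- end_foot (a point): Centre of the small-end bore at the lever's underside.
- tall_block: Bystander: steel gauge block, 9 x 35 mm, 30 mm high, standing near the far end of the fixture. Origin at the centre of the underside.
- slotted_ring: Bystander: small milled steel ring, 28 mm diameter, 7 mm high, lying near the small end of the lever. Origin at the centre of the underside.
- marker: Bystander: thick marker pen, 132 x 17 x 17 mm, lying behind the work. Origin at the centre of the underside.
- low_block: Bystander: steel gauge block, 9 x 30 mm, 20 mm high, standing behind the work. Origin at the centre of the underside.
- gear: Bystander: small steel spur gear, 33 mm diameter, 9 mm high, lying near the slot end of the spacer. Origin at the centre of the underside.
- stereo_microscope: Fixed equipment to keep clear of: stereo microscope on a broad white base at the right of the work, its stand, head and the eyepieces that lean towards the robot reaching about 0.4 m above the bench (x 0.38 to 0.73, y -0.30 to -0.59 m). Origin: under the middle of its base, on the bench.

How it is judged:
By the outcome, as a careful person would: the job done as asked, in the order asked, and still so for the second after the job is handed in, while the arm keeps its last pose, push and grip.
It also fails if it takes over 51 s, if anything falls off the work surface, if the arm or the gripper's body presses on something with over 40 N, if the wrist force passes 120 N, or if a joint passes its speed limit or range.

## Robot

A 6-joint arm with a two-finger parallel gripper is mounted at the origin on a cart in front of the work surface, level with it; the furniture and walls round the work are solid. World frame = base frame: x ahead of the robot, y to its left, z up, the work surface at z = 0. Lengths are in m, angles in rad, forces in N, time in s.
With the tool pointing down it reaches from about 0.275 to 0.825 m from the base axis. Payload 4.9 kg.
Tool frame: the origin (TCP) lies midway between the tips of the shut fingers; the grasp point (between the pads) lies 19 mm behind it (grip_point_offset is the distance from the TCP to the grasp point, in m); z points along the fingers, x is the direction in which the jaws open and shut, and the axes are right-handed (so a half turn about z gives the same grasp; the last joint's range is limited). The gripper opens to 85 mm and grips with 20 to 120 N. Pads are 22 mm wide; open, the fingers measure 114 mm over their backs; the gripper's body (76 mm by 85 mm) begins 54 mm behind the grasp point. The pads swing forward as they close: fully open they stand 13 mm farther back than shut.
Start: joints at [-1.249, 0.326, -0.193, 1.052, 0, 1.437], TCP at [0.242, -0.494, 0.231] pointing down, gripper open.
Joint ranges: [-2.65, 2.65], [-0.97, 1.79], [-1.3, 1.35], [-1.93, 2.1], [-1.47, 1.37], [-3.14, 3.14]. Speed limits (rad/s): [2.57, 2.57, 3.14, 3.14, 3.14, 3.14].

## Interface

Orientations are given as a rotation vector (axis times angle).
In Python, from cell import * gives the robot as it stands. Calls block until the motion is done:
- movep(position, orientation): joint-space move of the TCP to a pose.
- move_l(position, velocity=0.15, rot=None, until_force=None): straight line of the TCP; rot=None keeps the orientation; velocity is the mean speed in m/s. With until_force (N) it stops when the force on the tool has changed by that much, and returns True; else False.
- set_joints(angles): joint-space move.
- let_go() and grab(newtons=None): open the fingers fully, or close them until they stop; newtons is the grip in N (None keeps the last).
- sleep(seconds).
- ik(position, orientation): joint angles nearest the present ones, or None.
- get_state(): the state.
- grab_frame(name): name is "scene" or "top" or "wrist"; returns a dict with "img" (400x640x3 uint8, red, green, blue), "fx", "fy", "cx", "cy" (pixels), "k1" (the pictures are not rectified: a ray, as slopes to the right and down, at radius r is drawn at 1 + k1 r^2 times it, then the intrinsics apply), "cam_to_world" (4x4, takes a point from camera to world coordinates); the wrist camera has in their place "T_tool_cam" (4x4, takes a point from camera to tool coordinates, whose origin is the TCP and whose axes are the tool frame's). Camera axes: x right, y down, z forward; pixel columns grow to the right and rows downward; lengths in m; the calibration is good to about 2 mm. A picture is of the moment at which its call begins: read the wrist's pose just before it. There is no depth.
A pose or a line that the arm cannot do raises MotionError and nothing moves.
- sign_off(): hands the job in, once; it reports no verdict.
Trained networks look in the newest picture that a camera, given by its name, has taken for a name from the list of things; names that differ only in an ending like _2 or _b are one class to them, and where a whole thing is asked for, a point or a joint stands for the part that bears it (a point fixed in the world has none). Each returns a list of dicts, best first, with "score" (0 to 1); they miss things now and then, are a little off and sometimes report something else, mostly with a low value. They report only what shows in the picture. A call takes as long as a camera call.
- spot_in(camera, name): "centre" ([column, row] in pixels, amid what is visible of it).
- silhouettes(camera, name): "mask" (400x640 bool, what is visible of it) and "centre" ([column, row] in pixels, amid what is visible of it).
- tip_of(camera, name): "centre" ([column, row] in pixels: a listed point, or the origin of a listed thing).
The state is a dict: "clock": time; "q": joint angles; "joint_velocities": joint speeds; "tau": joint torques, N m; "position": TCP position; "eef_rot": TCP orientation; "contact_force": force on the tool from outside, world axes, zero at the start; "wrist_torque": the same for the moment, N m; "finger_gap": opening from 0.0 (shut) to 1.0 (fully open).
Only numpy, scipy, OpenCV 4.12 (cv2) and the standard library are available. Lean on these libraries where they do the work, as an engineer would, in place of code of your own. Each camera call takes 0.05 s, during which the arm holds its last target.

## Working session

There is one attempt and no reset: what is moved stays moved. The work goes in short steps, each a Python script; the robot and the scene stay as the last script left them, time stands still between calls to the robot, and variables do not carry over. Pictures are saved under pics/ and viewed, and the job is handed in when it is done.

```bash
ls; mkdir -p pics; cat > h.py <<'E'
from cell import *
import numpy as np, cv2
from scipy.spatial.transform import Rotation as R
def shot(cam, fn=None):
    s=get_state(); f=grab_frame(cam)
    if 'T_tool_cam' in f:
        T=np.eye(4); T[:3,:3]=R.from_rotvec(s['eef_rot']).as_matrix(); T[:3,3]=s['position']
        f['cam_to_world']=T@np.array(f['T_tool_cam'])
    if fn: cv2.imwrite('pics/'+fn,cv2.cvtColor(f['img'],cv2.COLOR_RGB2BGR))
    return f
def K(f): return np.array([[f['fx'],0,f['cx']],[0,f['fy'],f['cy']],[0,0,1.]]),np.array([f['k1'],0,0,0,0.])
def p2w(f,px,z):
    k,d=K(f); u=cv2.undistortPointsIter(np.array([[px]],float),k,d,None,None,(3,50,1e-10)).ravel()
    T=np.array(f['cam_to_world']); r=T[:3,:3]@np.array([u[0],u[1],1]); o=T[:3,3]
    return o+r*(z-o[2])/r[2]
def w2p(f,P):
    k,d=K(f); T=np.linalg.inv(np.array(f['cam_to_world']))
    return cv2.projectPoints(np.atleast_2d(P).astype(float),cv2.Rodrigues(T[:3,:3])[0],T[:3,3],k,d)[0].reshape(-1,2)
E
python3 - <<'E'
from h import *
np.set_printoptions(precision=4,suppress=True)
for c in ['top','scene','wrist']:
    f=shot(c,c+'0.png'); print(c,f['fx'],f['k1'],np.array(f['cam_to_world'])[:3].tolist())
    H={'big_pin_tip':.054,'small_pin_tip':.054,'seat':.03,'spacer_round_hole':.0,'spacer_slot':0,'hub_foot':0.,'end_foot':0.,'balance':.019,'fixture':0,'spacer':0,'lever':0,'gear':0,'slotted_ring':0,'tall_block':0,'low_block':0,'marker':0}
    if c!='wrist':
      for n,z in H.items():
        for r in tip_of(c,n)[:2]: print(n,round(r['score'],2),np.round(r['centre'],1),p2w(f,r['centre'],z))
print(get_state())
E
```

```text
pics
top 446.24895656609266 -0.0562540490999094 [[0.002240028413875252, -0.9783525413241572, 0.20693304993951078, 0.3056182464311398], [-0.9999935540925278, -0.00277220653475122, -0.0022818072493882035, -0.07860351380069124], [0.0028060730745491577, -0.2069266047551443, -0.9783524447756076, 1.321688454433568]]
big_pin_tip 0.67 [282.3 251.3] [0.4257 0.018  0.054 ]
small_pin_tip 0.89 [286.7 203.6] [0.5638 0.0077 0.054 ]
seat 0.93 [288.6 227.2] [0.4984 0.0027 0.03  ]
spacer_round_hole 0.45 [284.5 227.7] [0.5013 0.0168 0.    ]
spacer_round_hole 0.33 [227.1 199.1] [0.5882 0.1926 0.    ]
hub_foot 0.92 [218. 241.] [0.4606 0.2143 0.    ]
end_foot 0.67 [225.1 197.2] [0.5941 0.199  0.    ]
balance 0.6 [218.5 229.3] [0.493  0.2103 0.019 ]
fixture 0.64 [286.3 227.1] [0.5031 0.0114 0.    ]
spacer 0.57 [348.4 222.6] [ 0.5172 -0.1744  0.    ]
lever 0.66 [221.  223.2] [0.5142 0.2078 0.    ]
gear 0.39 [364.4 183.3] [ 0.6388 -0.2248  0.    ]
slotted_ring 0.48 [234.5 189.5] [0.6182 0.1713 0.    ]
slotted_ring 0.44 [290.7 182.3] [0.6412 0.0003 0.    ]
low_block 0.45 [296.6 157.4] [ 0.7207 -0.0167  0.   
[... 1487 characters left out ...]
92932, -0.23862185307594622, 0.3018792405292964], [-0.8983457456504621, -0.42380090212092825, -0.11561884203365078, -0.46401402897195565], [-0.0009935832341102515, 0.2651548947143114, -0.9642053176587436, 0.37334121305084234]]
{'clock': 1.75, 'q': array([-1.2492,  0.3262, -0.1926,  1.052 , -0.    ,  1.4366]), 'joint_velocities': array([-0.0006, -0.0009,  0.0005,  0.0002,  0.0009,  0.0004]), 'tau': array([  0.0011, -44.3318,  26.2758,   0.001 ,  -0.    ,  -0.    ]), 'position': array([ 0.2421, -0.4939,  0.2313]), 'eef_rot': array([-2.6659,  1.662 ,  0.    ]), 'contact_force': array([ 0.1436, -0.1193, -0.1421]), 'wrist_torque': array([0.0312, 0.0216, 0.0337]), 'finger_gap': 1.0033691445188382}
```

View pictures.

```bash
python3 - <<'E'
import cv2
a=cv2.imread('pics/top0.png')[130:280,190:420]; cv2.imwrite('pics/top0c.png',cv2.resize(a,None,fx=3.4,fy=3.4,interpolation=2))
a=cv2.imread('pics/scene0.png')[160:350,190:430]; cv2.imwrite('pics/scene0c.png',cv2.resize(a,None,fx=3,fy=3,interpolation=2))
E
```

```text
(no output)
```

View pics/top0c.png

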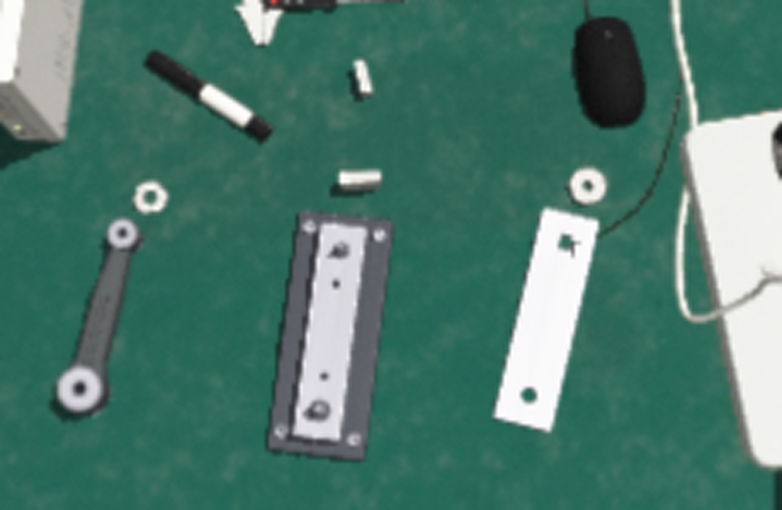

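View pics/scene0c.png

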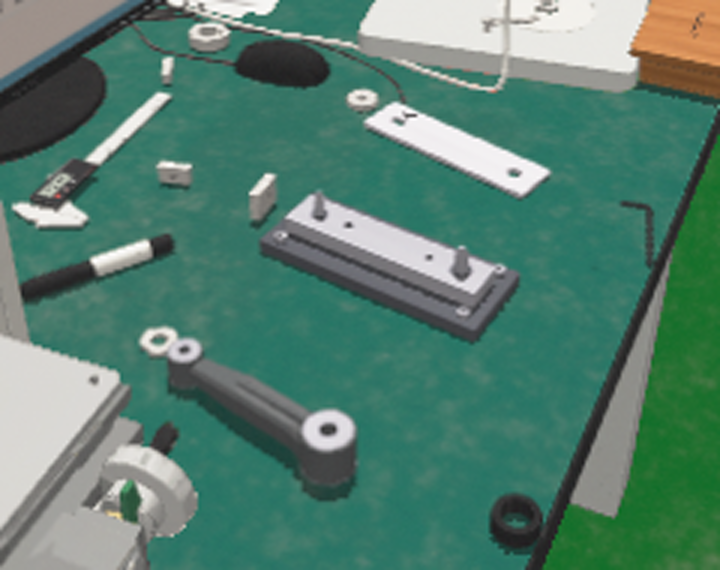

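View pics/wrist0.png

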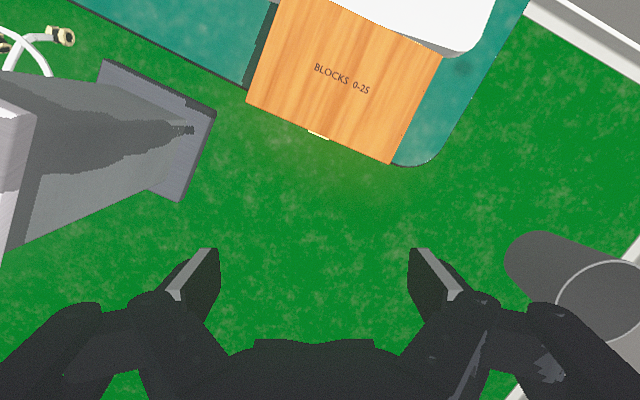

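View pics/top0.png

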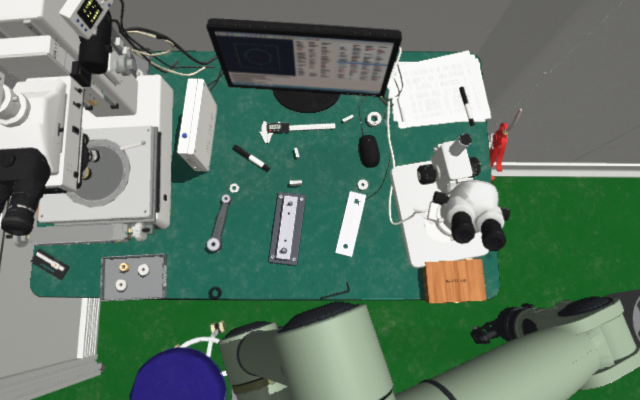

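```bash
cat >> h.py <<'E'
def down(yaw):
    a=yaw-np.pi/2
    return R.from_matrix(np.array([[np.cos(a),np.sin(a),0],[np.sin(a),-np.cos(a),0],[0,0,-1]]).T.copy()).as_rotvec()
def fwd(yaw): return np.array([np.cos(yaw),np.sin(yaw)])
np.set_printoptions(precision=4,suppress=True)
E
python3 - <<'E'
from h import *
print(R.from_rotvec(down(0)).as_matrix())
move_l([0.26,-0.22,0.27],velocity=0.3)
c=np.array([0.511,-0.172]); y=-0.21
p=c-0.06*fwd(y)
print(ik([*p,0.25],down(y)))
movep([*p,0.25],down(y))
s=get_state(); print(s['clock'],s['position'],s['q'])
f=shot('wrist','w1.png')
for n,z in {'spacer_round_hole':0,'spacer_slot':0,'spacer':0,'big_pin_tip':.054,'small_pin_tip':.054}.items():
    for r in tip_of('wrist',n)[:2]: print(n,round(r['score'],2),np.round(r['centre'],1),p2w(f,r['centre'],z))
E
```

```text
[[ 0. -1. -0.]
 [-1.  0. -0.]
 [ 0.  0. -1.]]
[-0.4931  0.1829 -0.3354  1.0525  0.      2.8585]
3.8417 [ 0.4519 -0.1602  0.2495] [-0.4946  0.184  -0.3354  1.0526 -0.0004  2.8575]
spacer_round_hole 0.82 [318.9 168.9] [ 0.4485 -0.1657  0.    ]
spacer_round_hole 0.31 [ 12.4 199.4] [0.4926 0.2302 0.    ]
spacer_slot 0.58 [323.2  51.3] [ 0.5805 -0.1985  0.    ]
spacer 0.66 [318.5 114.3] [ 0.5136 -0.1789  0.    ]
big_pin_tip 0.72 [166.  228.1] [0.4276 0.0183 0.054 ]
small_pin_tip 0.95 [136.9  99.1] [0.5678 0.0006 0.054 ]
```

View pics/w1.png

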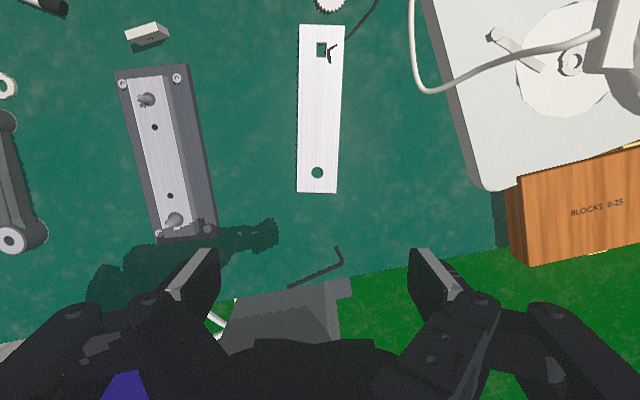

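```bash
python3 - <<'E'
import cv2
a=cv2.imread('pics/w1.png')
cv2.imwrite('pics/w1c.png',cv2.resize(a[0:100,270:400],None,fx=6,fy=6,interpolation=2))
cv2.imwrite('pics/w1d.png',cv2.resize(a[60:245,105:225],None,fx=3.2,fy=3.2,interpolation=2))
E
```

```text
(no output)
```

View pics/w1c.png

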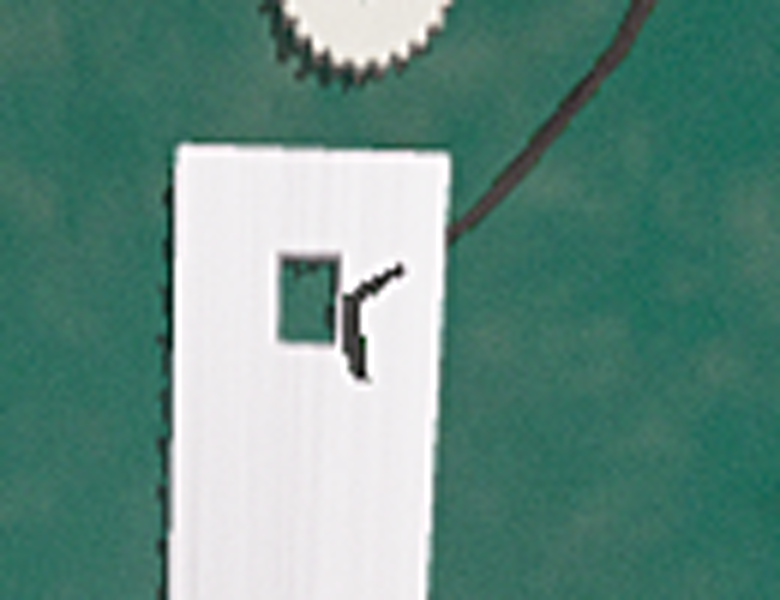

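View pics/w1d.png

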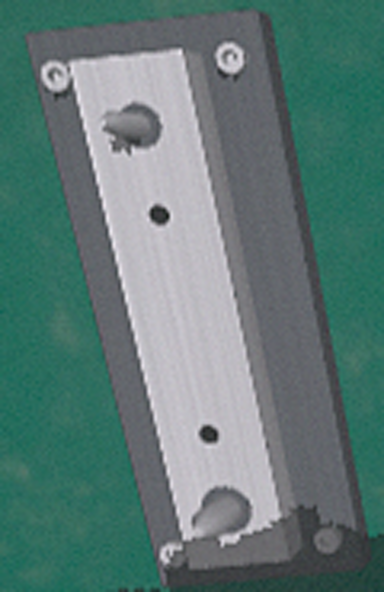

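```bash
cat >> h.py <<'E'
def plate(f,box,z=.008,thr=170):
    x0,y0,x1,y1=box; g=cv2.cvtColor(f['img'],cv2.COLOR_RGB2GRAY); b=np.zeros_like(g)
    im=f['img'].astype(int); m=((im.min(2)>thr)).astype(np.uint8)
    b[y0:y1,x0:x1]=m[y0:y1,x0:x1]
    cs,h=cv2.findContours(b,cv2.RETR_EXTERNAL,cv2.CHAIN_APPROX_NONE)
    c=max(cs,key=cv2.contourArea).reshape(-1,2).astype(float)
    W=np.array([p2w(f,q,z)[:2] for q in c])
    return W,c
def rectfit(W):
    (cx,cy),(w,h),a=cv2.minAreaRect((W*1000).astype(np.float32))
    p=cv2.boxPoints(((cx,cy),(w,h),a))/1000
    e=[p[1]-p[0],p[2]-p[1]]; e=max(e,key=np.linalg.norm); e=e*np.sign(e[0])
    return np.array([cx,cy])/1000,np.arctan2(e[1],e[0]),(w,h)
E
python3 - <<'E'
from h import *
f=shot('wrist')
W,c=plate(f,(285,15,360,205)); print('spacer',rectfit(W))
# holes: dark/green pixels inside
im=f['img'].astype(int)
for nm,b in {'hole':(308,163,327,181),'slot':(314,40,327,59)}.items():
    x0,y0,x1,y1=b; m=(im[y0:y1,x0:x1].min(2)<140).astype(np.uint8)
    n,l,st,ce=cv2.connectedComponentsWithStats(m)
    for i in range(1,n): print(nm,st[i],ce[i]+[x0,y0],p2w(f,ce[i]+[x0,y0],.008),p2w(f,ce[i]+[x0,y0],.004))
W,c=plate(f,(105,60,225,245),.03,150); print('seat',rectfit(W))
m=np.zeros((400,640),np.uint8)
for q in [(154.5,127),(170,195.5)]: print(p2w(f,q,.03))
for q in [(139.5,99),(168,224)]: print(p2w(f,q,.054))
print(get_state()['clock'])
for n in ['spacer','fixture']:
  for r in silhouettes('wrist',n)[:1]: print(n,r['score'],r['centre'])
E
```

```text
spacer (array([ 0.5138, -0.1791]), np.float32(-0.24211712), (49.89484405517578, 190.00660705566406))
hole [  4   4  11  11 101] [317.     172.3366] [ 0.4465 -0.1626  0.008 ] [ 0.4458 -0.1625  0.004 ]
slot [  3   3  10  15 139] [321.223  49.705] [ 0.582  -0.1962  0.008 ] [ 0.5826 -0.1964  0.004 ]
seat (array([0.5038, 0.0127]), np.float32(-0.11194358), (49.05680847167969, 178.21261596679688))
[0.5396 0.0049 0.03  ]
[0.46   0.0141 0.03  ]
[ 0.568  -0.0014  0.054 ]
[0.4322 0.015  0.054 ]
4.1917
spacer 0.74 [320.4, 107.7]
fixture 0.79 [170.8, 150.4]
```

```bash
python3 - <<'E'
from h import *
c=np.array([0.4998,0.009]); y=-0.118
p=c-0.06*fwd(y)
movep([*p,0.272],down(y))
f=shot('wrist','w2.png'); s=get_state(); print(s['clock'],s['position'],s['q'])
import pickle; pickle.dump(f,open('w2.pkl','wb'))
for n,z in {'seat':.03,'fixture':0,'big_pin_tip':.054,'small_pin_tip':.054,'hub_foot':0,'end_foot':0,'balance':.019}.items():
    for r in tip_of('wrist',n)[:1]: print(n,round(r['score'],2),np.round(r['centre'],1),p2w(f,r['centre'],z))
a=cv2.imread('pics/w2.png')
cv2.imwrite('pics/w2c.png',cv2.resize(a[0:220,250:390],None,fx=2.7*1.5,fy=2.7,interpolation=2))
E
```

```text
5.0833 [0.4406 0.0151 0.2719] [-0.133   0.0953 -0.3823  1.093  -0.0007  3.1277]
seat 0.83 [313.3 120.8] [0.4976 0.0096 0.03  ]
fixture 0.76 [312.2 120.9] [0.4969 0.0112 0.    ]
big_pin_tip 0.9 [314.3 179.6] [0.4317 0.0163 0.054 ]
small_pin_tip 0.92 [314.4  50.1] [ 0.5697 -0.0002  0.054 ]
hub_foot 0.62 [164.1 176.1] [0.4491 0.217  0.    ]
end_foot 0.63 [157.5  64.5] [0.5858 0.1911 0.    ]
balance 0.91 [151.8 141.8] [0.4959 0.212  0.019 ]
```

View pics/w2.png

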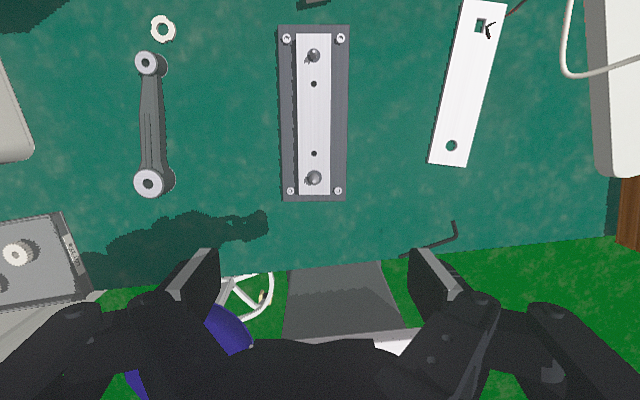

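```bash
python3 - <<'E'
import cv2
a=cv2.imread('pics/w2.png')
b=cv2.resize(a[20:110,270:360],None,fx=6,fy=6,interpolation=2); c=cv2.resize(a[120:210,270:360],None,fx=6,fy=6,interpolation=2)
import numpy as np
o=np.hstack([b,c]); o=cv2.resize(o,(800,400)); cv2.imwrite('pics/w2d.png',o)
E
python3 - <<'E'
from h import *; import pickle
f=pickle.load(open('w2.pkl','rb'))
W,c=plate(f,(285,25,340,200),.03,150); print('seat',rectfit(W))
g=cv2.cvtColor(f['img'],cv2.COLOR_RGB2GRAY).astype(int)
for b in [(308,78,320,90),(308,147,320,160)]:
    x0,y0,x1,y1=b; m=np.clip(150-g[y0:y1,x0:x1],0,None); Y,X=np.mgrid[y0:y1,x0:x1]
    q=[(m*X).sum()/m.sum(),(m*Y).sum()/m.sum()]; print(q,p2w(f,q,.03))
# grid of rows: seat left/right edges
for y in range(40,195,15):
    r=g[y,285:342]; print(y,r.tolist()[5:50:1])
E
```

```text
seat (array([0.4998, 0.0091]), np.float32(-0.11577655), (39.305397033691406, 184.1992645263672))
[np.float64(313.3360381861575), np.float64(83.34128878281624)] [0.5392 0.0046 0.03  ]
[np.float64(313.63293216630194), np.float64(152.9398249452954)] [0.4598 0.0138 0.03  ]
40 [190, 116, 90, 106, 61, 40, 233, 237, 229, 224, 226, 224, 219, 227, 227, 222, 224, 225, 225, 227, 228, 228, 229, 228, 225, 227, 229, 228, 226, 227, 224, 227, 224, 227, 230, 230, 227, 224, 222, 228, 242, 138, 110, 123, 66]
55 [113, 120, 74, 66, 68, 54, 183, 240, 228, 225, 223, 220, 221, 223, 226, 228, 248, 85, 60, 67, 95, 95, 96, 104, 103, 107, 120, 124, 118, 106, 204, 233, 223, 226, 228, 228, 226, 224, 221, 228, 239, 115, 107, 117, 114]
70 [109, 118, 78, 76, 72, 56, 114, 246, 230, 223, 221, 221, 218, 220, 226, 220, 222, 223, 225, 221, 226, 224, 227, 224, 221, 226, 225, 223, 221, 221, 221, 225, 224, 224, 225, 225, 223, 224, 220, 226, 243, 117, 107, 120, 114]
85 [116, 119, 73, 74, 75, 65, 72, 242, 231, 223, 221, 219, 218, 219, 223, 220, 220, 220, 223, 225, 237, 116, 58, 60, 61, 59, 189, 229, 225, 219, 222, 224, 221, 2
[... 933 characters left out ...]
 129, 115, 115, 116, 113]
160 [112, 117, 122, 75, 71, 75, 73, 57, 200, 222, 218, 213, 211, 217, 217, 214, 220, 217, 217, 217, 215, 213, 216, 216, 214, 218, 217, 213, 214, 213, 214, 214, 215, 209, 211, 215, 215, 218, 218, 222, 111, 111, 115, 114, 112]
175 [113, 112, 117, 120, 76, 77, 65, 62, 167, 221, 214, 216, 214, 215, 220, 227, 231, 120, 115, 104, 93, 110, 123, 134, 142, 148, 152, 149, 120, 113, 105, 159, 214, 209, 213, 215, 214, 216, 213, 236, 120, 106, 112, 116, 113]
190 [226, 106, 196, 224, 93, 68, 73, 66, 109, 226, 215, 214, 215, 214, 216, 213, 215, 217, 213, 209, 215, 206, 214, 215, 212, 209, 213, 211, 211, 214, 210, 210, 208, 207, 216, 213, 209, 214, 216, 227, 118, 114, 100, 59, 180]
```

View pics/w2d.png

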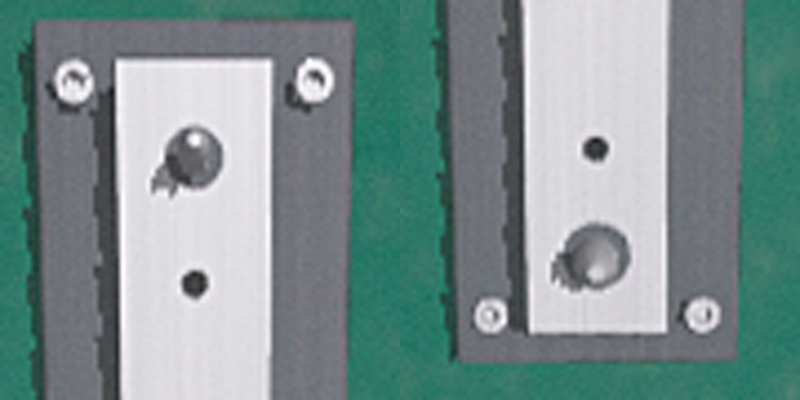

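```bash
cat >> h.py <<'E'
def flip(yaw): return down(yaw+np.pi)
def seatfit(f,c,y):
    # predicted dots refine + rect
    k=np.array([[np.cos(y),-np.sin(y)],[np.sin(y),np.cos(y)]])
    cor=[[*(c+k@np.array(v)),.03] for v in [(-.1,-.022),(-.1,.022),(.1,.022),(.1,-.022)]]
    q=w2p(f,np.array(cor)); m=np.zeros((400,640),np.uint8); cv2.fillConvexPoly(m,q.astype(np.int32),1)
    g=cv2.cvtColor(f['img'],cv2.COLOR_RGB2GRAY)
    b=((g>150)&(m>0)).astype(np.uint8); b=cv2.morphologyEx(b,cv2.MORPH_OPEN,np.ones((7,7)))
    cs,_=cv2.findContours(b,cv2.RETR_EXTERNAL,cv2.CHAIN_APPROX_NONE)
    cc=max(cs,key=cv2.contourArea).reshape(-1,2)
    r=rectfit(np.array([p2w(f,t,.03)[:2] for t in cc]))
    d=[]
    for sx in(-.04,.04):
        u=w2p(f,np.array([*(c+k@np.array([sx,0])),.03]))[0].round().astype(int)
        x0,y0=u-6; m2=np.clip(150-g[y0:y0+13,x0:x0+13].astype(int),0,None); Y,X=np.mgrid[y0:y0+13,x0:x0+13]
        d.append(p2w(f,[(m2*X).sum()/m2.sum(),(m2*Y).sum()/m2.sum()],.03)[:2])
    d=np.array(d); v=d[1]-d[0]
    return r,(d.mean(0),np.arctan2(v[1],v[0]),np.linalg.norm(v))
E
python3 - <<'E'
from h import *; import pickle
f=pickle.load(open('w2.pkl','rb'))
c=np.array([.4997,.0091]);y=-.1156
print(seatfit(f,c,y))
p=c+.06*fwd(y); print(ik([*p,.272],flip(y)))
movep([*p,.272],flip(y))
f=shot('wrist','w3.png'); pickle.dump(f,open('w3.pkl','wb'))
s=get_state(); print(s['clock'],s['position'],s['q'])
try: print(seatfit(f,c,y))
except Exception as e: print(e)
E
```

```text
((array([0.4998, 0.0091]), np.float32(-0.11505271), (39.25432205200195, 184.22698974609375)), (array([0.4995, 0.0092]), np.float64(-0.11447970614608402), np.float64(0.07990990879572828)))
[-0.1281  0.3207 -0.0952  1.155   0.     -0.0125]
8.1333 [0.5592 0.0022 0.272 ] [-0.128   0.3205 -0.0953  1.155  -0.     -0.0123]
((array([0.4995, 0.0089]), np.float32(-0.11517093), (39.21481704711914, 185.40301513671875)), (array([0.4994, 0.0092]), np.float64(-0.11594612211348684), np.float64(0.0799659327269146)))
```

View pics/w3.png

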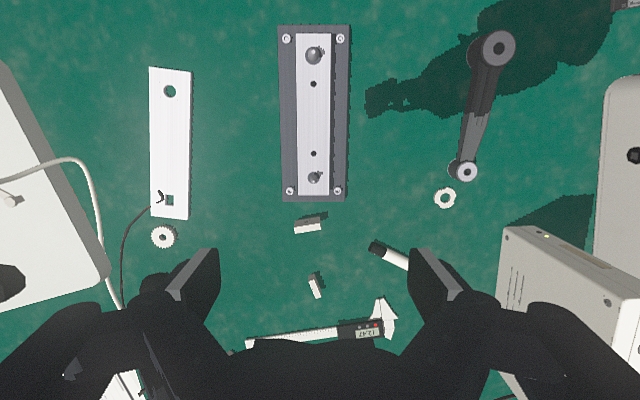

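```bash
python3 - <<'E'
from h import *; import pickle
f=pickle.load(open('w3.pkl','rb'))
W,_=plate(f,(140,60,200,225)); print('spacer w3',rectfit(W))
g=pickle.load(open('w2.pkl','rb'))
W,_=plate(g,(420,0,508,172)); print('spacer w2(cut?)',rectfit(W))
for ff,h,e in [(f,(497.5,48),(466.5,171.5)),(g,(148.3,183.3),(145,62.7))]:
    a=p2w(ff,h,.036);b=p2w(ff,e,.028);v=b-a; print(a,b,np.linalg.norm(v[:2]),np.arctan2(v[1],v[0]),((a+b)/2))
c=np.array([.5139,-.1792]); y=-.2422
print(ik([*c,.1],flip(y)),ik([*c,-.003],flip(y)))
E
```

```text
spacer w3 (array([ 0.5136, -0.1786]), np.float32(-0.24246013), (50.406517028808594, 190.29537963867188))
spacer w2(cut?) (array([ 0.5136, -0.1787]), np.float32(-0.2425282), (50.63016128540039, 190.26116943359375))
[0.4474 0.22   0.036 ] [0.5844 0.1916 0.028 ] 0.13990438091370003 -0.20487146047858956 [0.5159 0.2058 0.032 ]
[0.4476 0.2203 0.036 ] [0.584  0.1924 0.028 ] 0.1392126184472066 -0.20217727839169236 [0.5158 0.2063 0.032 ]
[-0.4712  0.4397 -0.3891  0.742   0.     -0.229 ] [-0.4712  0.5842 -0.4749  0.5117  0.     -0.229 ]
```

```bash
python3 - <<'E'
from h import *
c=np.array([.5137,-.1789]); y=-.2424
movep([*c,.08],flip(y))
print(move_l([*c,-.003],velocity=.1,until_force=15))
s=get_state(); print(s['clock'],s['position'],s['contact_force'])
grab(60)
s=get_state(); print(s['clock'],s['position'],s['contact_force'],s['finger_gap'])
f=shot('wrist','w4.png')
E
```

```text
False
10.1583 [ 0.5143 -0.1791 -0.0024] [ 0.8326 -0.6403  0.8543]
10.5917 [ 0.5145 -0.1789 -0.0021] [-0.1523  1.378   5.6697] 0.5590032673093184
```

View pics/w4.png

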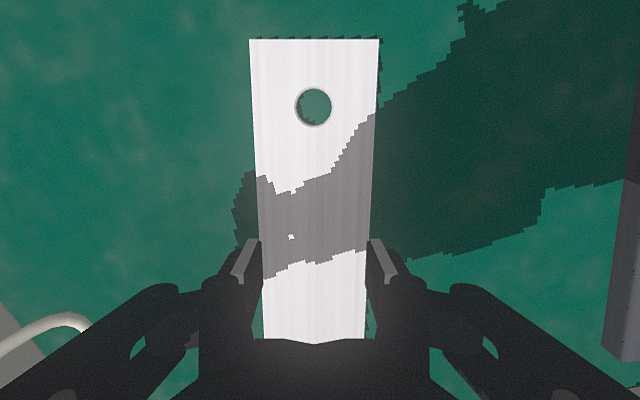

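```bash
python3 - <<'E'
from h import *
def hole(f):
    g=f['img'].astype(int); x0,y0,x1,y1=285,80,345,135
    m=(g[y0:y1,x0:x1].min(2)<130).astype(np.uint8)
    n,l,st,ce=cv2.connectedComponentsWithStats(m); i=1+np.argmax(st[1:,4]); return ce[i]+[x0,y0],st[i]
f=shot('wrist'); q,st=hole(f); print(q,st,p2w(f,q,.008))
s=get_state();p=s['position'];print(s['position'],'expected hole from centre',p[:2]-.07*fwd(-.2424))
move_l([p[0],p[1],.1],velocity=.15)
f=shot('wrist'); q,st=hole(f); s=get_state(); print(q,st,p2w(f,q,s['position'][2]+.0101),s['position']); print(s['contact_force'],s['finger_gap'],s['wrist_torque'])
E
```

```text
[313.4183 106.6299] [  11    9   36   37 1016] [ 0.4464 -0.1619  0.008 ]
[ 0.5145 -0.1789 -0.0021] expected hole from centre [ 0.4466 -0.162 ]
[313.2171 106.7092] [  11    9   35   37 1004] [ 0.4456 -0.1616  0.1088] [ 0.5135 -0.1784  0.0987]
[ 0.3758 -0.2814 -2.2593] 0.559957657943424 [-0.019   0.0173 -0.039 ]
```

```bash
python3 - <<'E'
from h import *
c=np.array([.4996,.0091]); y=-.1153
movep([*c,.085],flip(y))
move_l([*c,.060],velocity=.1)
sleep(.15)
s=get_state(); print(s['clock'],s['position'],s['eef_rot'],flip(y),s['contact_force'])
f=shot('wrist','w5.png'); f=shot('scene','s5.png')
E
python3 - <<'E'
import cv2
a=cv2.imread('pics/s5.png')[160:350,190:430]; cv2.imwrite('pics/s5c.png',cv2.resize(a,None,fx=3,fy=3,interpolation=2))
E
```

```text
12.9083 [0.5002 0.0086 0.0605] [2.346  2.0882 0.001 ] [2.3457 2.0898 0.    ] [ 0.2162  0.5734 -2.4279]
```

View pics/w5.png

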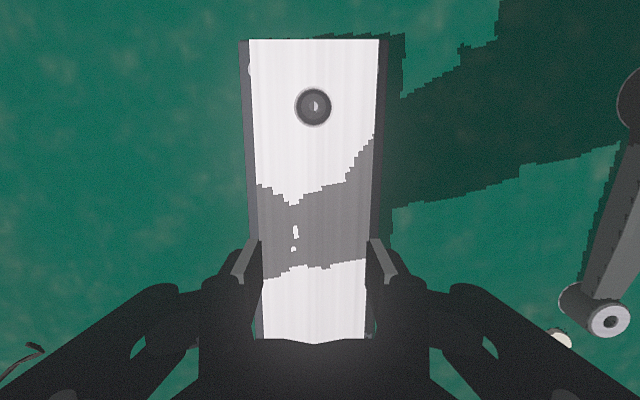

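View pics/s5c.png

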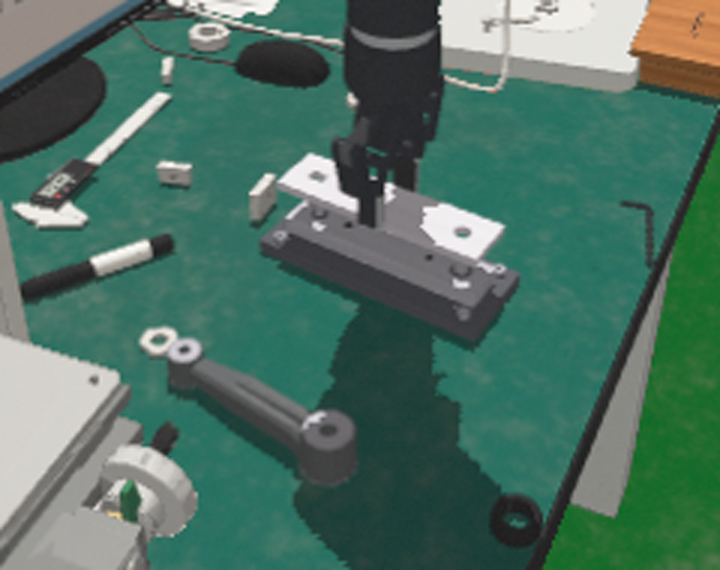

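```bash
python3 - <<'E'
from h import *
c=np.array([.4996-.0006,.0091+.0005])
print(move_l([*c,.036],velocity=.06,until_force=12))
s=get_state(); print(s['clock'],s['position'],s['contact_force'],s['wrist_torque'])
print(move_l([*c,.0265],velocity=.04,until_force=8))
s=get_state(); print(s['clock'],s['position'],s['contact_force'],s['wrist_torque'])
f=shot('wrist','w6.png'); f=shot('scene','s6.png')
a=cv2.imread('pics/s6.png')[160:350,190:430]; cv2.imwrite('pics/s6c.png',cv2.resize(a,None,fx=3,fy=3,interpolation=2))
E
```

```text
False
13.5583 [0.4986 0.0097 0.0356] [ 1.0065  0.2358 -2.4481] [-0.0392 -0.0538  0.0009]
True
13.8333 [0.4997 0.0096 0.0278] [-0.555   0.2981  7.1156] [-0.0029  0.2011 -0.0509]
```

View pics/w6.png

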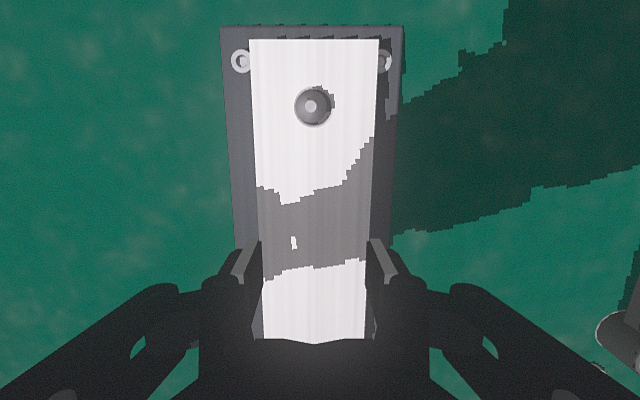

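View pics/s6c.png

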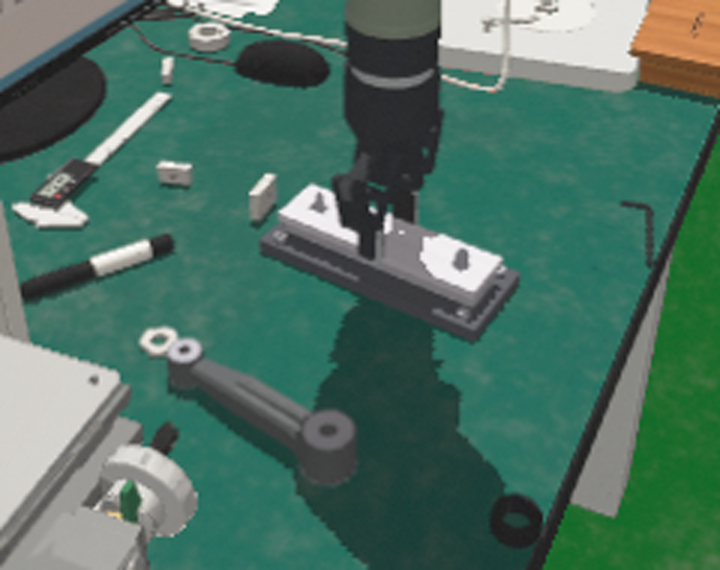

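```bash
python3 - <<'E'
from h import *; import pickle
let_go()
s=get_state();p=s['position']; move_l([p[0],p[1],.14],velocity=.2)
c=np.array([.5158,.206]); y=-.2035
p=c+.06*fwd(y)
movep([*p,.272],flip(y))
sleep(.1)
f=shot('wrist','w7.png'); pickle.dump(f,open('w7.pkl','wb')); s=get_state(); print(s['clock'],s['position'],s['q'])
for n,z in {'hub_foot':0,'end_foot':0,'balance':.019,'lever':0}.items():
    for r in tip_of('wrist',n)[:1]: print(n,round(r['score'],2),np.round(r['centre'],1),p2w(f,r['centre'],z))
shot('scene','s7.png')
a=cv2.imread('pics/s7.png')[160:350,190:430]; cv2.imwrite('pics/s7c.png',cv2.resize(a,None,fx=3,fy=3,interpolation=2))
E
```

```text
16.2083 [0.5739 0.1924 0.2706] [ 0.2018  0.4123  0.0358  1.1969 -0.0002  0.407 ]
hub_foot 0.97 [317.   60.8] [0.448 0.223 0.   ]
end_foot 0.78 [314.8 174.8] [0.5852 0.1917 0.    ]
balance 0.95 [312.9 103.5] [0.4962 0.2079 0.019 ]
lever 0.73 [315.1 120.7] [0.5167 0.2064 0.    ]
```

View pics/w7.png

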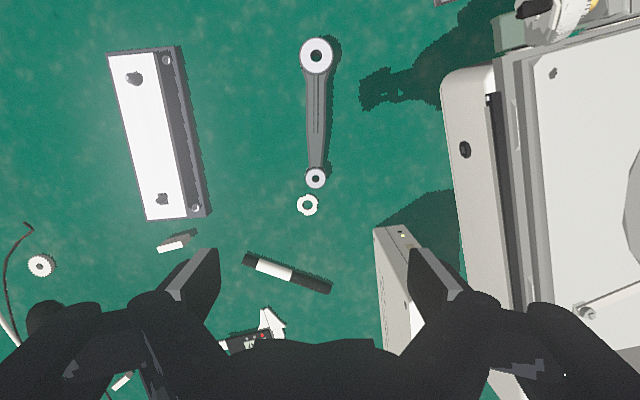

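View pics/s7c.png

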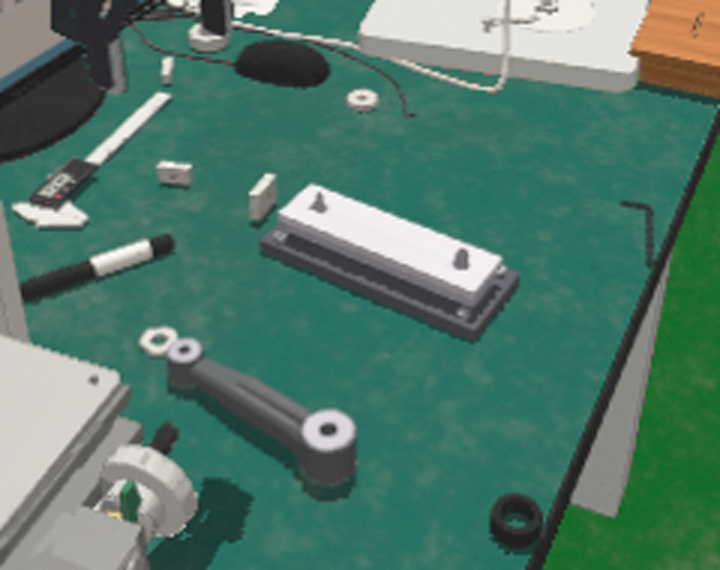

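```bash
python3 - <<'E'
from h import *; import pickle
f=pickle.load(open('w7.pkl','rb')); g=f['img'].astype(int).min(2)
out=[]
for (x,y,r,z) in [(316,56,22,.036),(315,178,13,.028)]:
    m=np.zeros((400,640),np.uint8); cv2.circle(m,(x,y),r,1,-1); m=(m&(g>165)).astype(np.uint8)
    cs,_=cv2.findContours(m,cv2.RETR_EXTERNAL,cv2.CHAIN_APPROX_NONE); c=max(cs,key=cv2.contourArea)
    e=cv2.fitEllipse(c); print(e); out.append(p2w(f,e[0],z))
a,b=out; v=b-a; yaw=np.arctan2(v[1],v[0]); c=(a+b)[:2]/2; print(a,b,np.linalg.norm(v[:2]),yaw,c)
t=a[:2]+.049*fwd(yaw); print('balance',t)
assert abs(yaw+.2035)<.02 and np.linalg.norm(c-[.5158,.206])<.004
print(ik([*t,.003],flip(yaw)))
movep([*t,.085],flip(yaw))
print(move_l([*t,.003],velocity=.1,until_force=15))
s=get_state(); print(s['clock'],s['position'],s['contact_force'])
grab(110)
s=get_state(); print(s['clock'],s['position'],s['contact_force'],s['finger_gap'])
np.save('lev.npy',[*a[:2],*b[:2],*s['position'],*s['eef_rot']])
shot('wrist','w8.png')
E
```

```text
((315.674072265625, 55.08454513549805), (31.143657684326172, 34.37302017211914), 3.7421998977661133)
((314.984619140625, 178.03306579589844), (18.400819778442383, 18.552278518676758), 26.484289169311523)
[0.4472 0.2213 0.036 ] [0.584  0.1921 0.028 ] 0.139856485863934 -0.21017949164914246 [0.5156 0.2067]
balance [0.4951 0.2111]
[ 0.2658  0.5669 -0.4876  0.5163  0.      0.476 ]
False
18.2583 [0.4958 0.2112 0.0036] [-0.1492  0.49    0.4192]
18.8583 [0.4955 0.2114 0.0035] [-0.0806  0.5813  5.42  ] 0.26122027293502914
```

View pics/w8.png

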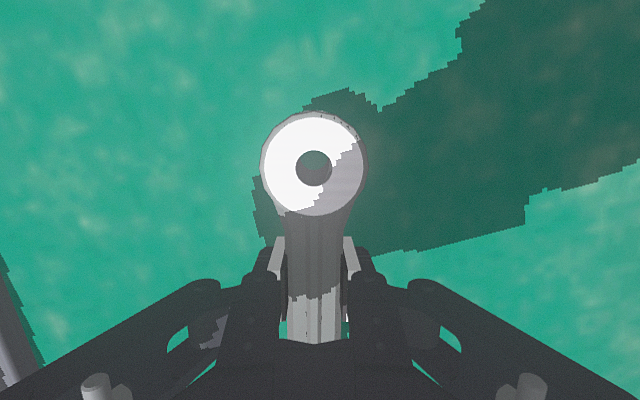

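```bash
cat >> h.py <<'E'
def bore(f,px=(314,168),r=32):
    m=np.zeros((400,640),np.uint8); cv2.circle(m,(int(px[0]),int(px[1])),r,1,-1)
    g=cv2.cvtColor(f['img'],cv2.COLOR_RGB2GRAY); mm=((g<115)&(m>0)).astype(np.uint8)
    n,l,st,ce=cv2.connectedComponentsWithStats(mm); i=1+np.argmax(st[1:,4]); 
    cs,_=cv2.findContours((l==i).astype(np.uint8),cv2.RETR_EXTERNAL,cv2.CHAIN_APPROX_NONE)
    h=cv2.convexHull(max(cs,key=cv2.contourArea)); e=cv2.fitEllipse(h); return np.array(e[0]),e[1],st[i]
E
python3 - <<'E'
from h import *
f=shot('wrist'); s=get_state(); e=bore(f); h=p2w(f,e[0],.036); print(e,h)
T=R.from_rotvec(s['eef_rot']).as_matrix(); z0=s['position'][2]
print('hub in tool',T.T@(h-s['position']))
p=s['position']
move_l([p[0],p[1],.03],velocity=.08); sleep(.2)
f=shot('wrist'); s=get_state(); e=bore(f); h=p2w(f,e[0],s['position'][2]-z0+.036); T=R.from_rotvec(s['eef_rot']).as_matrix()
print(e,h,'hub in tool',T.T@(h-s['position'])); print(s['contact_force'],s['wrist_torque'],s['finger_gap'],s['clock'])
move_l([p[0],p[1],.13],velocity=.15); sleep(.3)
f=shot('wrist','w9.png'); s=get_state(); e=bore(f); h=p2w(f,e[0],s['position'][2]-z0+.036); T=R.from_rotvec(s['eef_rot']).as_matrix()
print(e,h,'hub in tool',T.T@(h-s['position'])); print(s['contact_force'],s['wrist_torque'],s['position'],s['clock'])
shot('scene','s9.png')
a=cv2.imread('pics/s9.png')[160:350,190:430]; cv2.imwrite('pics/s9c.png',cv2.resize(a,None,fx=3,fy=3,interpolation=2))
E
```

```text
(array([313.5988, 167.8013]), (34.791282653808594, 35.45649719238281), array([296, 151,  36,  35, 414], dtype=int32)) [0.4474 0.2219 0.036 ]
hub in tool [ 0.0002 -0.0492 -0.0325]
(array([313.4815, 167.8117]), (34.820716857910156, 35.48121643066406), array([296, 151,  36,  35, 722], dtype=int32)) [0.4469 0.2217 0.0618] hub in tool [ 0.0001 -0.0492 -0.0324]
[-0.2135 -0.2418 -8.6908] [0.0414 0.0545 0.0644] 0.2564783919933283 19.7
(array([320.557 , 171.9268]), (50.082115173339844, 53.97260284423828), array([ 295,  151,   52,   50, 1542], dtype=int32)) [0.449  0.2239 0.1618] hub in tool [ 0.0026 -0.0478 -0.0324]
[-0.3084 -0.2163 -8.2919] [-0.0082 -0.0462 -0.0484] [0.4952 0.2114 0.1294] 20.8667
```

View pics/w9.png

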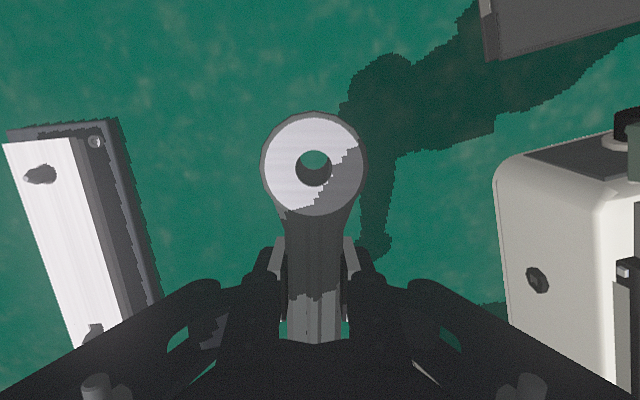

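View pics/s9c.png

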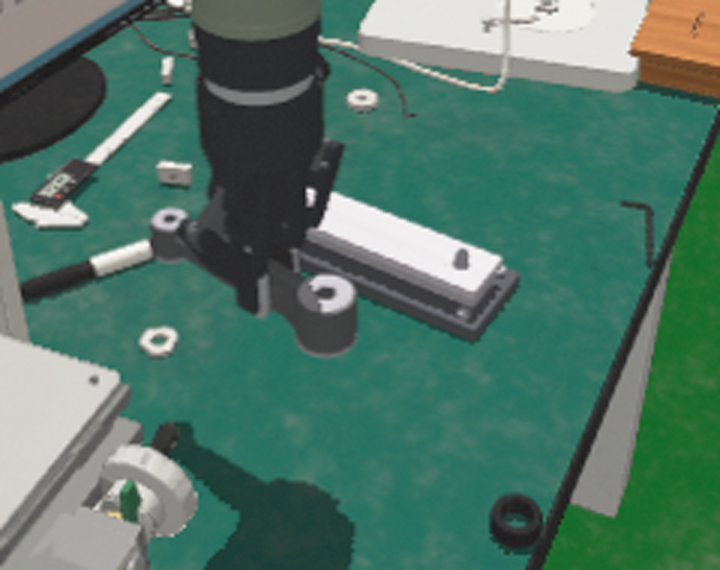

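```bash
cat > fin.py <<'E'
from h import *
c=np.array([.4996,.0091]); y=-.1153
hub=c-.07*fwd(y); t=np.array([*(hub+.0492*fwd(y)),.0775])
def rep():
    s=get_state(); T=R.from_rotvec(s['eef_rot']); d=(R.from_rotvec(flip(y)).inv()*T).as_rotvec()
    print(s['clock'],'err',s['position']-t,'rot err',d,s['contact_force'],s['wrist_torque'],s['finger_gap']); return s
E
python3 - <<'E'
from fin import *
L=np.load('lev.npy'); print('grip rot tilt',R.from_rotvec(L[7:]).as_matrix()[:,2])
movep([*t[:2],.125],flip(y))
move_l(t,velocity=.08); sleep(.4)
s=rep(); cmd=t-(s['position']-t); print(cmd)
move_l(cmd,velocity=.02); sleep(.4); s=rep()
print(R.from_rotvec(s['eef_rot']).as_matrix()[:,2])
np.save('cmd.npy',cmd)
shot('wrist','w10.png'); shot('scene','s10.png'); shot('top','t10.png')
a=cv2.imread('pics/s10.png')[160:350,190:430]; cv2.imwrite('pics/s10c.png',cv2.resize(a,None,fx=3,fy=3,interpolation=2))
E
```

```text
grip rot tilt [ 0.0008  0.0008 -1.    ]
22.875 err [ 0.0002 -0.      0.0003] rot err [-0.0005  0.      0.0001] [-0.3487 -0.6984 -7.9647] [-0.0389  0.0202  0.0057] 0.257535373753972
[0.4788 0.0115 0.0772]
23.525 err [-0.0002  0.     -0.0003] rot err [ 0. -0.  0.] [ 0.1076  0.1154 -8.284 ] [ 0.0189 -0.0299  0.02  ] 0.25092338188469016
[-0. -0. -1.]
```

View pics/w10.png

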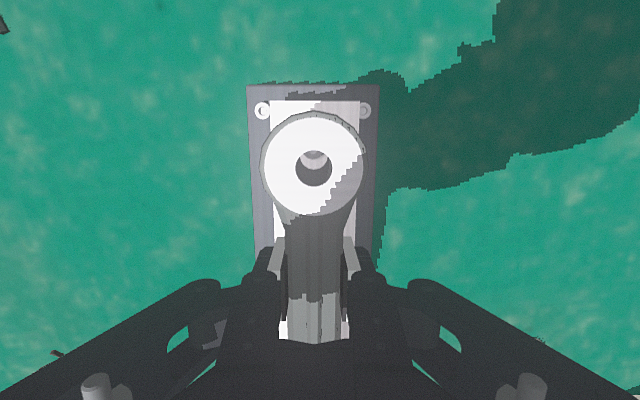

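View pics/s10c.png

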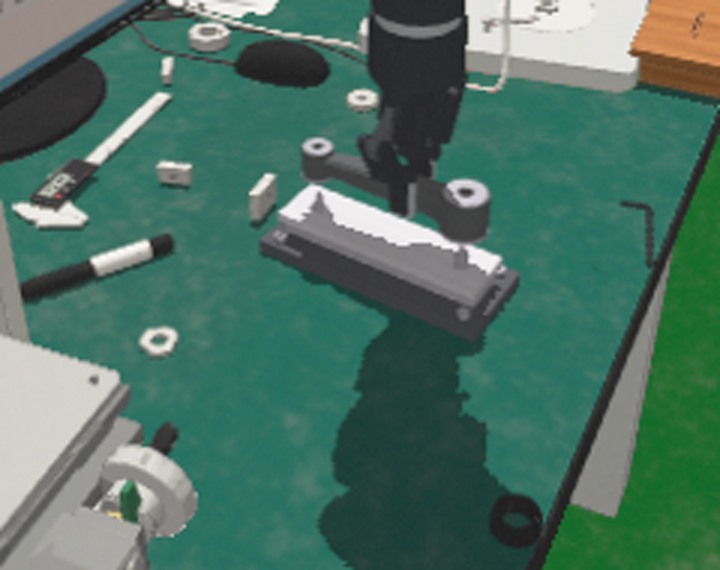

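```bash
python3 - <<'E'
from fin import *
end=c+.07*fwd(y)
P=[[*hub,.110],[*end,.102]]
for cam in('scene','top'):
    f=shot(cam,cam+'11.png'); print(cam,'predicted tops',w2p(f,np.array(P)))
    im=cv2.imread(f'pics/{cam}11.png'); u=w2p(f,np.array(P))
    tiles=[]
    for q in u:
        x,yy=q.round().astype(int); t_=cv2.resize(im[yy-15:yy+16,x-15:x+16],(390,390),interpolation=cv2.INTER_CUBIC)
        k=((q-[x-15,yy-15])+.5)*390/31; cv2.drawMarker(t_,tuple(int(v) for v in k),(0,0,255),cv2.MARKER_CROSS,20,1); tiles.append(t_)
    cv2.imwrite(f'pics/{cam}11c.png',np.hstack(tiles))
rep()
E
```

```text
scene predicted tops [[344.6741 223.7033]
 [295.3349 208.1366]]
top predicted tops [[281.105  247.7216]
 [288.0098 198.3198]]
23.775 err [-0.0002  0.     -0.0003] rot err [-0. -0. -0.] [-0.0074 -0.8041 -8.8284] [ 0.0247  0.0305 -0.0281] 0.2523716103188517
```

View pics/scene11c.png

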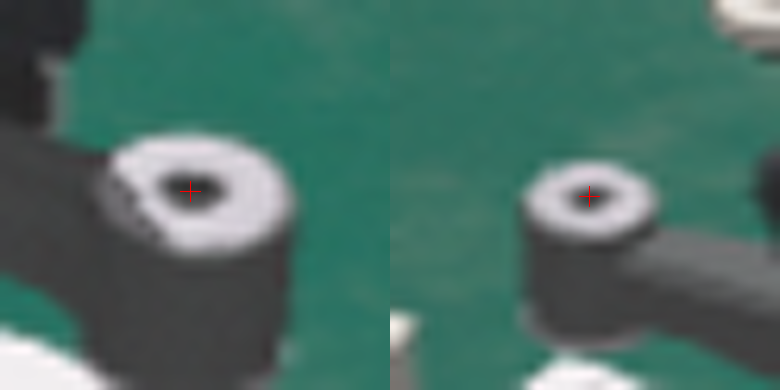

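View pics/top11c.png

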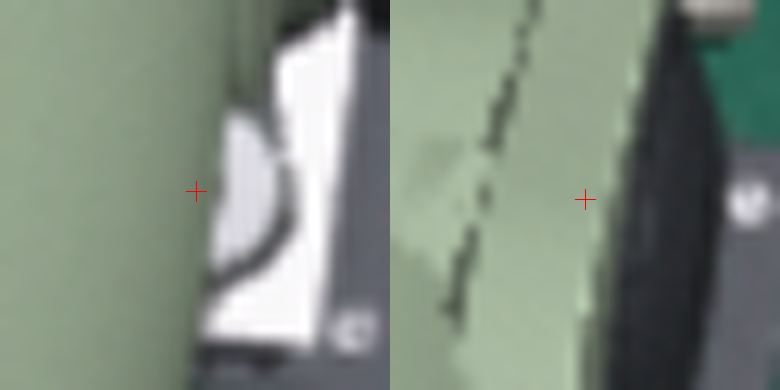

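The scene view shows both bores exactly on the predicted points: hub at (344.7, 223.7) and small end at (295.3, 208.1). In the top view the arm hides them. The lever is steady, so I am handing the job in.

```bash
python3 -c "
from cell import *
sign_off()"
```

```text
the job is handed in; nothing more can be done
```

The spacer is on the fixture and released, and the lever is held level over the pins. I handed the job in at about 24 s of the 51 s allowed.

- **Spacer:** I gripped it across its middle and lowered it over both pins. It met the seat at the expected height: TCP 27.8 mm, predicted 27.9. After I let go, the pictures showed it flat with both pins through.
- **Lever:** I gripped it at the balance point, 49 mm from the hub axis. The wrist moment stayed below about 0.1 N m, so it is balanced. The underside is about 20 mm above the pin tips.
- **Final pose:** The arm was within 0.3 mm of the target pose with no measurable tilt. In the scene camera both bore tops sat on their predicted pixels, within about half a pixel.

**Checks that failed or disagreed:**
- The arm blocked the top camera's view at the end, so that check was not possible.
- One automatic hub-bore reading after the lift was wrong because a shadow merged with the bore. The picture itself showed the bore had not moved.
- Early network detections from the fixed cameras were off by 1–2 cm in places. I used measurements from the wrist camera instead.

I saw no sign that the small things had moved, but I checked this only by eye in the pictures.

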